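Shut and latch the bread cage

ROBOT

A 6-joint arm with a two-finger parallel gripper is mounted at the origin on the work surface. World frame = base frame: x ahead of the robot, y to its left, z up, the work surface at z = 0. Lengths are in mm, angles in degrees, forces in N, time in s.
With the tool pointing down it reaches from about 300 to 850 mm from the base axis. Payload 4.2 kg.
Tool frame: the origin (TCP) lies midway between the tips of the shut fingers; the grasp point (between the pads) lies 19 mm behind it; z points along the fingers, y is the line along which they close (so a half turn about z gives the same grasp; the last joint's range is limited). The gripper opens to 91 mm and grips with 3 to 60 N. Pads are 32 mm wide; open, the fingers measure 118 mm over their backs; the gripper's body (76 mm by 178 mm) begins 60 mm behind the grasp point.
Start: joints at [73.854, 18.312, 89.639, -0, 72.044, -1.146], TCP at [148.823, 555.423, 213.976] pointing down, gripper open.
Joint ranges: [-177.97, 177.97], [-48.28, 115.42], [12.27, 149.76], [-77.06, 257.06], [2.81, 150.46], [-146.56, 146.56]. Speed limits (degrees/s): [147.25, 147.25, 180, 180, 180, 180].

INTERFACE

Orientations are given as [roll, pitch, yaw] about the fixed x, y, z axes, in that order (R = Rz(yaw) Ry(pitch) Rx(roll)).
In Python, from workcell import env, eyes, workorder gives the robot as it stands (env), with the cameras (eyes) and the job (workorder).
- The arm moves only by the tool tcp_steps, called after "Request:" in YAML: its name, and indented under it one key for each argument. Schema: {"type":"object","properties":{"motion":{"type":"array","items":{"type":"object","properties":{"xyz":{"type":"array","items":{"type":"number"},"minItems":3,"maxItems":3},"rot":{"type":"array","items":{"type":"number"},"minItems":3,"maxItems":3}},"additionalProperties":false},"minItems":1,"maxItems":8},"aperture":{"type":"number"},"clamp_n":{"type":"number"},"only":{"type":"string"},"quiet":{"type":"boolean"},"lines":{"type":"string"}},"required":["motion"],"additionalProperties":false}. motion is a list of rows, 1 to 8 of them, each an object with the fields xyz (a list: dx, dy, dz in mm), rot (a list: a rotation vector rx, ry, rz in degrees); a field left out counts as zero; each row shifts and turns the commanded pose from where the row before left it, along the tool's axes as they then stand; what a row does not reach is not made up. A row lasts 1/10 s, in which the tool goes at most 50 mm and 8.59 degrees, less where a joint would pass 70% of its speed; a pose out of reach is approached as far as the arm can. aperture is the finger opening in mm, set as the call begins (left out keeps the last). The fingers move at their own pace and stop on an object; clamp_n is the grip in N (left out, the last holds). Time passes only in rows, so rows that do not move let the fingers close. The tool returns the time, the measured TCP pose, the force, the opening and the grip force at its end. only (a regular expression) keeps the lines of the reply that match it, lines (a string "A,B") keeps lines A to B, and quiet returns only ok. Input that does not fit is refused with a message, and nothing moves.
- env.state(): the state, without advancing time (a new reading comes with each control period).
- eyes.grab_frame(name): name is "side" or "top" or "wrist"; returns the picture (384x512x3 uint8, blue, green, red); there is no depth.
- eyes.camera_model(name): a dict with "fx", "fy", "cx", "cy" (pixels), "T" (4x4, takes a point from camera to world coordinates). Camera axes: x right, y up, looking along -z (the intrinsics and any distortion apply to the point x, -y, -z); pixel columns grow to the right and rows downward; lengths in mm; the calibration is good to about 2 mm. A picture is of the moment at which its call begins: read the wrist's pose just before it. camera_model takes no time and is no camera call; for the wrist camera it gives the pose at the moment of the call.
- workorder.job_done(): hands the job in; it is judged then, once.
The state is a dict: "time_s": time; "qpos": joint angles; "qvel": joint speeds; "effort": joint torques, N m; "ee_pos": TCP position; "ee_rot": TCP orientation; "force": force on the tool from outside, world axes, zero at the start; "torque": the same for the moment, N m; "gripper_width": finger opening in mm; "gripper_force": force on a finger pad.
Only numpy, scipy, OpenCV 4.12 (cv2) and the standard library are available. Lean on these libraries where they do the work, as an engineer would, in place of code of your own. Each camera call takes 0.05 s, during which the arm holds its last target. There are 200 camera calls.

TASK

The wire bread cage on the bakery counter has just been restocked. Push its bread tray all the way in, until it stops against the back of the cage; then swing the gate shut, lifting the latch bar over the striker and letting it drop into the catch, and leave it latched. Keep the loaves on the tray and leave the other things on the counter where they are.

Things in the scene. Friction and masses are not known exactly. Their poses are not given: they have to be found in the camera images.
- cage: Open-topped black wire cage, fixed; 201 wide, 230 deep, 150 high, its floor 10 mm above the counter. Origin: on the counter, midway between the two front posts (10 mm round, 165 high, at y = +105.5 and -105.5 mm). x runs from the gate opening to the back of the cage, y towards the hinge post (left, seen from the robot), z up.
- gate (a joint): Wire gate, rad: 0 = shut on its stop (in the plane x = 0 of the cage); grows as its free edge swings out to -x of the cage, up to 2.1. Stiff hinge (0.04 N m): it stays where it is left. 8 mm frame from the hinge to 202 mm from it, 14 to 129 mm above the counter (free upright 164); the latch plate, 105 mm from the hinge, reaches up to 173 mm.
- gate_hinge (a point): On the gate's upright hinge axis (cage x = 0, y = +105.5 mm), 125 mm above the counter.
- latch (a joint): Latch bar, rad, about its pivot (level, square to the gate): 0 = level; grows as the tip is lifted, up to 0.55. Let go, it falls by its weight (130 g): to -0.05 on a stop pin while the gate is open, to about 0 in the catch. It clears the striker above about 0.15; swung in lower than that, it butts on the striker and stops the gate at about 0.1 rad.
- latch_knob (a point): Middle of the round steel lift knob on the latch bar: 22 mm across, 28 mm long, axis square to the gate, on its outer side. 160 mm from the hinge axis along the gate, 44 mm out from the gate's middle plane, 55 mm from the bar's pivot, 150 mm above the counter when the bar is level. Frame: x inward, square to the gate; y along the bar from tip to pivot.
- latch_tip (a point): Free end of the flat steel latch bar (170 long, 16 high, 8 mm thick), which lies on the gate's outer side, its middle plane 16 mm out from the gate's. The pivot is 105 mm from the hinge axis, 150 mm above the counter; the tip is 150 mm beyond the pivot and reaches past the gate's free edge and the latch post.
- catch_slot (a point): Middle of the floor of the catch's slot, 142 mm above the counter, at cage x = -16, y = -125.5 mm. The catch is a steel bracket on the right-hand post: an upward-open slot 20 mm wide, 22 mm long. The striker is its outer wall (robot side), 8 mm thick, square-fronted, 15 mm above the slot's floor. Latched, the bar lies on the floor behind the striker.
- tray: Loose sheet-metal bread tray, 210 deep, 185 wide, about 0.6 kg, with a front panel 51 mm high and low sides; it carries three loaves and slides on the cage floor, 4 mm of play each side. Origin: middle of its underside, 10 mm above the counter; axes as the cage's. It starts 45 to 75 mm out; fully home its origin is at cage x = 121 mm, its front 16 mm behind the gate plane.
- tray_front (a point): On the outer face of the tray's front panel, in the middle of its width, 45 mm above the counter.
- loaf0: Short baguette, 165 mm long, 48 mm thick, 46 mm high, lying on the tray along the tray's x, at its right (tray y = -56 mm). Origin: middle of its underside.
- loaf1: The same, in the middle of the tray.
- loaf2: The same, at the left of the tray (tray y = +56 mm).
- jam_jar: Bystander: jam jar, 68 mm wide, 95 mm high, to the right of the cage's front. Origin: middle of the underside, as for all bystanders.
- mug: Bystander: white mug, 84 mm wide, 95 mm high, left of the cage.
- honey: Bystander: honey bottle, 60 mm wide, 150 mm high, left of the cage.
- bowl: Bystander: small bowl, 110 mm wide, 50 mm high, right of the cage.
- board: Bystander: wooden bread board, 260 by 130 by 18 mm, further right of the cage.
- seed_loaf: Bystander: dark short baguette, 165 mm long, on the board.
- tongs: Bystander: bread tongs, 210 mm long, 20 mm high, lying flat to the right in front of the cage.
- brush: Bystander: hand brush, 200 mm long, lying flat, left of the cage.

How it is judged (in metres and radians):
On the way, in this order (a step that is already met when the one before it is completed fails the run):
1. the bread tray is pushed fully home in the cage (x of tray in the frame of cage above 0.114 m), for 0.2 s.
2. the latch bar is lifted clear over the striker as the gate comes shut (value of joint latch above 0.12 rad and value of joint gate below 0.04 rad), for 0.02 s.
At the end, for the whole second after the job is handed in: The tray is home (within 7 mm of its stop), the gate is shut (under 0.045 rad), the latch bar lies down in the catch behind the striker (under 0.04 rad, tip less than 16 mm above the slot's floor), the three loaves are on the tray, and all is at rest (x of tray in the frame of cage above 0.114 m and value of joint gate below 0.045 rad and value of joint latch below 0.04 rad and z of latch_tip in the frame of catch_slot below 0.016 m and distance between each of loaf0, loaf1, loaf2 and tray below 0.09 m and linear speed of tray below 0.02 m/s); the robot touches nothing.
It fails at once if a loaf falls off the tray or is tipped up (distance between any of loaf0, loaf1, loaf2 and tray above 0.09 m or angle between any of loaf0, loaf1, loaf2's own z axis and vertical above 0.6 rad).
It fails at once if a bystander is moved by more than 30 mm (distance of any of jam_jar, mug, honey, bowl, board, seed_loaf, tongs, brush from where it was at the start of the episode above 0.03 m).
It also fails if it takes over 64 s, if anything falls off the work surface, if the arm or the gripper's body presses on something with over 40 N, if the wrist force passes 120 N, or if a joint passes its speed limit or range.

## Working session

There is one attempt and no reset: what is moved stays moved. The work goes in short steps, Python scripts to look and compute and a tool call to move; the robot and the scene stay as the last step left them, time stands still between calls to the robot, and variables do not carry over. Pictures are saved under pics/ and viewed, at most 10 in all, crops included, and the job is handed in when it is done.

```bash
ls; mkdir -p pics
```

Run:
```python
from workcell import env, eyes, workorder
import cv2,numpy as np
s=env.state();print(s)
for n in("side","top"):
    m=eyes.camera_model(n);print(n,{k:(np.round(v,3).tolist() if k=="T" else v) for k,v in m.items()})
    cv2.imwrite(f"pics/{n}0.png",eyes.grab_frame(n))
```

```text
pics
workcell.py
{'time_s': 0.0, 'qpos': array([ 7.38538215e+01,  1.83518801e+01,  8.97077656e+01,  1.27223802e-04,
        7.20421996e+01, -1.14560922e+00]), 'qvel': array([-0.00598278, -0.029648  , -0.03487977, -0.06302004, -0.03094241,
        0.03872325]), 'effort': array([-1.33182635e-03, -4.12444532e+01, -2.31967592e+01,  7.25271623e-02,
        4.60960774e-02, -1.73750946e-04]), 'ee_pos': array([148.68075663, 554.91892289, 213.10866306]), 'ee_rot': array([-1.79898177e+02, -2.15715737e-03,  1.64999390e+02]), 'force': array([ 0.04083015, -0.53680556,  0.64473116]), 'torque': array([ 0.00640496, -0.02388926, -0.00315099]), 'gripper_force': 0.0, 'gripper_width': 91.21820681447417}
side {'fx': 494.41694666761015, 'fy': 494.41694666761015, 'cx': 252.37087103905327, 'cy': 191.22767392831216, 'T': [[0.765, 0.409, -0.498, -81.914], [-0.644, 0.497, -0.582, -747.683], [0.01, 0.765, 0.643, 955.518], [0.0, 0.0, 0.0, 1.0]]}
top {'fx': 454.4307897396818, 'fy': 454.4307897396818, 'cx': 256.32216757799597, 'cy': 199.2220607329695, 'T': [[0.019, 0.979, -0.203, 291.206], [-1.0, 0.018, -0.01, 6.852], [-0.007, 0.203, 0.979, 1449.082], [0.0, 0.0, 0.0, 1.0]]}
```

View pics/side0.png

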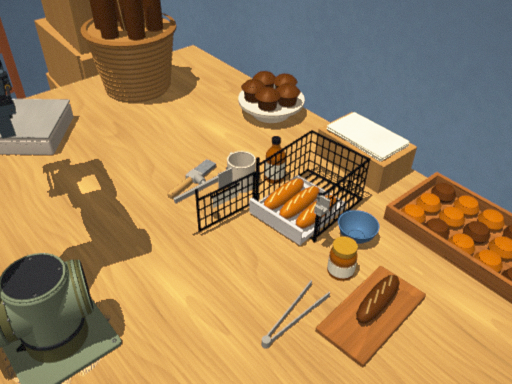

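View pics/top0.png

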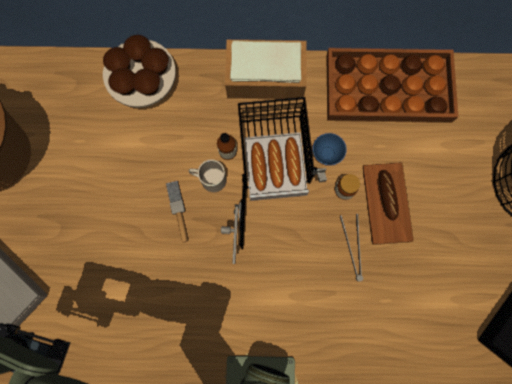

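The side view shows the cage near (310,190), with the gate swung out to the left and its free edge near (200,205). In the top view the cage spans about (240-312, 97-200). The tray front is near (277,197). The gate runs from (245,197) to about (240,248), and the catch is near (318,175). Next I'll enlarge both.

Run:
```python
import cv2,numpy as np
t=cv2.imread("pics/top0.png")[90:270,210:370];s=cv2.imread("pics/side0.png")[125:255,185:385]
a=cv2.resize(t,None,fx=3.3,fy=3.3,interpolation=cv2.INTER_CUBIC)
cv2.imwrite("pics/tz.png",a)
cv2.imwrite("pics/sz.png",cv2.resize(s,None,fx=4,fy=4,interpolation=cv2.INTER_CUBIC))
```

```text
(no output)
```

View pics/tz.png

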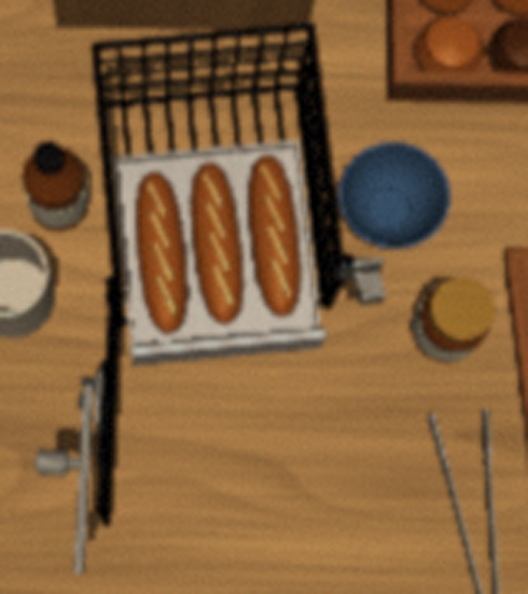

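View pics/sz.png

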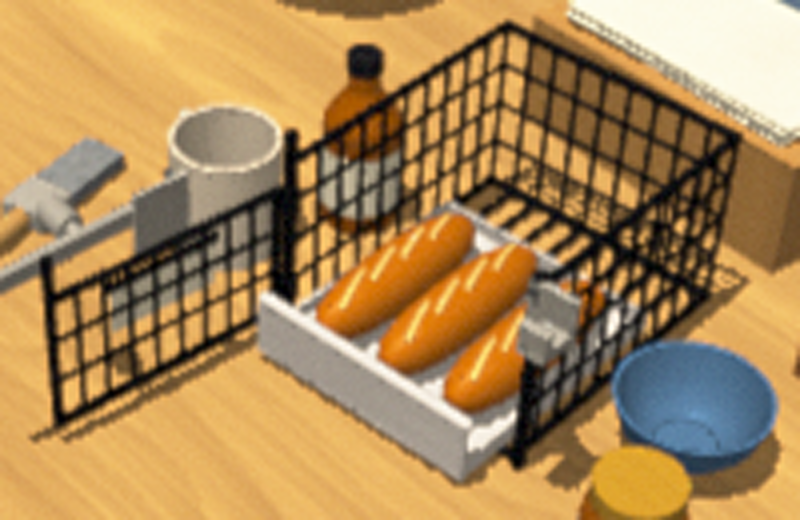

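Top crop: the hinge post is near (115,283), the right post (330,300), the catch (368,278), the knob (57,461) and the bar tip (80,570). Side crop: the hinge post top is at (291,135), the right post foot (519,465), and the gate's free upright runs from (46,260) to (60,422).

Create h.py:
```python
from workcell import env, eyes, workorder
import numpy as np
def ray(n,u,v,m=None):
    m=m or eyes.camera_model(n);T=np.array(m["T"])
    d=np.array([(u-m["cx"])/m["fx"],-(v-m["cy"])/m["fy"],-1.]);return T[:3,3],T[:3,:3]@d
def cast(n,u,v,z,m=None):
    o,d=ray(n,u,v,m);return o+d*(z-o[2])/d[2]
```

Run:
```python
from h import *
T=lambda x,y:(210+x/3.3-.35,90+y/3.3-.35)
S=lambda x,y:(185+x/4-.375,125+y/4-.375)
for k,n,p,z in [("hingepost","side",S(291,135),165),("hingepost","top",T(113,283),165),("rpost foot","side",S(519,465),3),("rpost top","top",T(330,297),165),
 ("BL","side",S(508,24),150),("BL","top",T(97,45),150),("BR","side",S(737,137),150),("BR","top",T(314,25),150),
 ("gate top","side",S(46,260),164),("gate top","top",T(104,520),164),("gate bot","side",S(60,422),10),
 ("tip","top",T(80,570),150),("knob outer","top",T(40,461),150),("knob mid","top",T(57,461),155),("pivot","top",T(92,385),150),
 ("trayFL","side",S(264,297),61),("trayFR","side",S(468,422),61),("trayFL","top",T(133,352),61),("trayFR","top",T(324,333),61),("catch","top",T(368,280),155)]:
    print(k,n,np.round(cast(n,*p,z)))
```

```text
hingepost side [628.  64. 165.]
hingepost top [628.  58. 165.]
rpost foot side [ 650. -150.    3.]
rpost top top [ 618. -134.  165.]
BL side [857.  83. 150.]
BL top [859.  79. 150.]
BR side [ 878. -117.  150.]
BR top [ 882. -121.  150.]
gate top side [426.  62. 164.]
gate top top [418.  61. 164.]
gate bot side [433.  73.  10.]
tip top [376.  81. 150.]
knob outer top [470. 118. 150.]
knob mid top [470. 103. 155.]
pivot top [539.  75. 150.]
trayFL side [585.  39.  61.]
trayFR side [ 608. -139.   61.]
trayFL top [588.  42.  61.]
trayFR top [ 610. -139.   61.]
catch top [ 637. -168.  155.]
```

Cage found. Its origin is about (640,-44) with yaw about 6.5°. The gate is open about 97.5°, the tray is about 59 mm out, and the knob is near (470,103). These agree across the two views and with the given sizes. I'll turn the tool so its y runs along cage x, then go in front of the tray with the fingers shut.

Request:
tcp_steps:
  motion:
    - {"rot":[0, 0, 8.56]}
    - {"rot":[0, 0, 8.56]}
    - {"rot":[0, 0, 8.56]}
    - {"rot":[0, 0, 8.56]}
    - {"rot":[0, 0, 8.56]}
    - {"rot":[0, 0, 8.56]}
    - {"rot":[0, 0, 8.56]}
    - {"rot":[0, 0, 8.56]}
  aperture: 0
  clamp_n: 20

```text
time_s: 0.9
ee_pos: [148.8, 555.1, 213.5]
ee_rot: [-180.0, 0.1, 96.2]
force: [0.1, -0.7, 0.5]
gripper_width: 29.9
gripper_force: 0.0
```

Request:
tcp_steps:
  motion:
    - {"xyz":[-40, 20, 0]}
    - {"xyz":[-40, 20, 0]}
    - {"xyz":[-40, 20, 0]}
    - {"xyz":[-40, 20, 0]}
    - {"xyz":[-40, 20, 0]}
    - {"xyz":[-40, 20, 0]}
    - {"xyz":[-40, 20, 0]}
    - {"xyz":[-40, 20, 0]}

```text
time_s: 1.7
ee_pos: [344.6, 253.9, 213.8]
ee_rot: [-180.0, 0.0, 96.5]
force: [0.1, 0.5, 0.1]
gripper_width: 0.6
gripper_force: 0.0
```

Request:
tcp_steps:
  motion:
    - {"xyz":[-40, 20, 0]}
    - {"xyz":[-40, 20, 0]}
    - {"xyz":[-40, 20, 0]}
    - {"xyz":[-40, 20, 0]}
    - {"xyz":[-40, 20, 0]}
    - {"xyz":[-40, 20, 0]}
    - {"xyz":[-40, 20, 0]}
    - {"xyz":[-40, 20, 0]}

```text
time_s: 2.5
ee_pos: [539.9, -45.9, 213.6]
ee_rot: [-180.0, -0.0, 96.5]
force: [0.7, 0.4, -0.2]
gripper_width: 0.1
gripper_force: 0.0
```

Run:
```python
from h import *;import cv2
print(env.state()["ee_pos"]);m=eyes.camera_model("wrist");print({k:np.round(v,3).tolist() for k,v in m.items()})
cv2.imwrite("pics/w1.png",eyes.grab_frame("wrist"))
```

```text
[539.91200159 -45.86263181 213.5598891 ]
{'fx': 274.366, 'fy': 274.366, 'cx': 254.222, 'cy': 191.496, 'T': [[0.994, -0.11, -0.026, 532.887], [0.113, 0.966, 0.231, 18.25], [-0.0, -0.232, 0.973, 383.422], [0.0, 0.0, 0.0, 1.0]]}
```

View pics/w1.png

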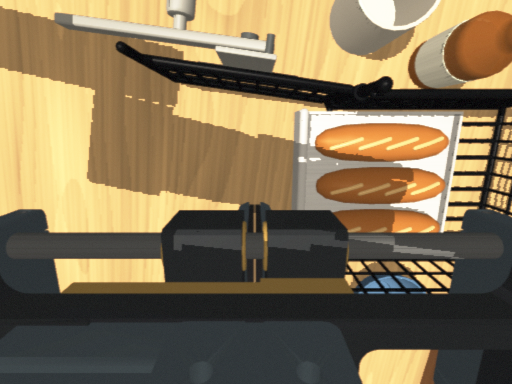

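The wrist view shows the gate free upright top at (121,46), the hinge post top near (387,84), the knob shaft at column 181 (rows 0-15), the bar tip at (62,19), and the tray's front edge at column 298, from row 112 down.

Run:
```python
from h import *
for k,u,v,z in [("free top",121,46,164),("hinge post",387,84,165),("tip",60,18,155),("bar near pivot",240,45,155),("knob",181,6,155),("tray FL",297,112,61),("tray F low",295,205,61),("tray BL",461,112,40)]:
    p=cast("wrist",u,v,z);c=np.deg2rad(6.5);d=p[:2]-[640,-44]
    print(k,np.round(p,1),"cage",np.round([d@[np.cos(c),np.sin(c)],d@[-np.sin(c),np.cos(c)]],1))
```

```text
free top [435.1  57.8 164. ] cage [-192.   124.4]
hinge post [632.5  53.7 165. ] cage [ 3.7 97.9]
tip [386.3  73.6 155. ] cage [-238.7  145.5]
bar near pivot [520.2  70.3 155. ] cage [-106.1  127.2]
knob [474.7  91.4 155. ] cage [-148.9  153.2]
tray FL [584.1  32.4  61. ] cage [-46.9  82.2]
tray F low [597.8 -76.1  61. ] cage [-45.6 -27.1]
tray BL [783.6  55.5  40. ] cage [153.9  82.6]
```

Request:
tcp_steps:
  motion:
    - {"xyz":[0, 0, 45]}
    - {"xyz":[0, 0, 45]}
    - {"xyz":[0, 0, 45]}
    - {"xyz":[0, 0, 43]}
    - {"xyz":[0, 10, 0]}
    - {"xyz":[0, 10, 0]}
    - {"xyz":[0, 5, 0]}
    - {"xyz":[0, 4, 0]}

```text
time_s: 3.35
ee_pos: [571.0, -40.8, 38.4]
ee_rot: [179.7, 0.1, 96.5]
force: [-0.1, 0.7, -0.2]
gripper_width: 0.5
gripper_force: 0.0
```

Request:
tcp_steps:
  motion:
    - {"xyz":[0, 4, 0]}
    - {"xyz":[0, 4, 0]}
    - {"xyz":[0, 4, 0]}
    - {"xyz":[0, 5, 0]}
    - {"xyz":[0, 5, 0]}
    - {"xyz":[0, 5, 0]}
    - {"xyz":[0, 5, 0]}
    - {"xyz":[0, 5, 0]}

```text
time_s: 4.15
ee_pos: [600.7, -36.7, 36.1]
ee_rot: [-179.5, -0.1, 96.5]
force: [-10.3, -1.2, 9.0]
gripper_width: 0.4
gripper_force: 5.4
```

Request:
tcp_steps:
  motion:
    - {"xyz":[0, 5, 0]}
    - {"xyz":[0, 5, 0]}
    - {"xyz":[0, 5, 0]}
    - {"xyz":[0, 5, 0]}
    - {"xyz":[0, 4, 0]}
    - {"xyz":[0, 3, 0]}
    - {"xyz":[0, 2, 0]}
    - {"xyz":[0, 1, 0]}

```text
time_s: 4.95
ee_pos: [630.9, -33.4, 36.1]
ee_rot: [-179.5, -0.1, 96.5]
force: [-9.5, -1.8, 8.0]
gripper_width: 0.5
gripper_force: 5.3
```

Request:
tcp_steps:
  motion:
    - {"xyz":[0, 2, 0]}
    - {"xyz":[0, 3, 0]}
    - {"xyz":[0, 2, 0]}
    - {"xyz":[0, 1, 0]}

```text
time_s: 5.35
ee_pos: [638.9, -32.5, 36.0]
ee_rot: [-179.5, -0.1, 96.5]
force: [-9.1, -0.4, 7.1]
gripper_width: 0.5
gripper_force: 5.1
```

Request:
tcp_steps:
  motion:
    - {"xyz":[0, 2, 0]}
    - {"xyz":[0, 2, 0]}
    - {"xyz":[0, 1, 0]}
    - {}

```text
time_s: 5.75
ee_pos: [639.9, -32.4, 36.1]
ee_rot: [-179.0, -0.1, 96.5]
force: [-17.9, -1.8, 13.1]
gripper_width: 0.7
gripper_force: 9.5
```

The tray hit its stop: the force doubled and motion ended within about 1 mm of the expected home position. I'll back off, rise, and look at the knob from above.

Request:
tcp_steps:
  motion:
    - {"xyz":[0, 1, 0]}
    - {}
    - {}
    - {"xyz":[0, -10, 0]}
    - {"xyz":[0, -25, 0]}
    - {"xyz":[0, -30, 0]}

```text
time_s: 6.35
ee_pos: [584.5, -39.0, 35.9]
ee_rot: [179.9, 0.0, 96.5]
force: [0.2, -0.2, 0.5]
gripper_width: 0.4
gripper_force: 0.0
```

Request:
tcp_steps:
  motion:
    - {"xyz":[0, 0, -45]}
    - {"xyz":[0, 0, -45]}
    - {"xyz":[0, 0, -45]}
    - {"xyz":[0, 0, -45]}
    - {"rot":[0, 0, 7.9]}
    - {"xyz":[25.5, -37, 0]}
    - {"xyz":[25.5, -37, 0]}
    - {"xyz":[25.5, -37, 0]}
  aperture: 52

```text
time_s: 7.15
ee_pos: [473.9, 40.9, 215.8]
ee_rot: [180.0, -0.0, 88.6]
force: [-0.8, 1.0, 0.1]
gripper_width: 51.9
gripper_force: 0.0
```

Request:
tcp_steps:
  motion:
    - {}
    - {}

```text
time_s: 7.35
ee_pos: [475.1, 40.6, 216.5]
ee_rot: [179.9, -0.0, 88.7]
force: [0.2, -1.1, -1.0]
gripper_width: 51.9
gripper_force: 0.0
```

Run:
```python
from h import *;import cv2,pickle
pickle.dump(eyes.camera_model("wrist"),open("w2.pkl","wb"))
a=eyes.grab_frame("wrist");b=eyes.grab_frame("top")[90:270,210:370]
c=np.hstack([a,cv2.resize(b,(341,384),interpolation=cv2.INTER_CUBIC)])
cv2.imwrite("pics/w2.png",c[:,:800])
```

```text
(no output)
```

View pics/w2.png

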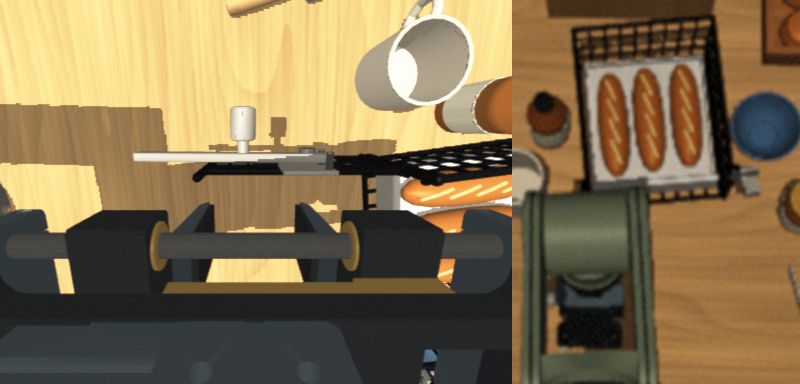

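The tray is home with its loaves. In the wrist view the knob spans columns 231-255 and rows 107-139, the bar's tip is at (134,156), its pivot end at (325,156), and the gate's free upright top at (198,178).

Run:
```python
from h import *;import pickle
m=pickle.load(open("w2.pkl","rb"))
a=np.deg2rad(88.6);tx=np.array([np.cos(a),np.sin(a)]);ty=np.array([np.sin(a),-np.cos(a)]);e=env.state()["ee_pos"];print(e)
for k,u,v,z in [("knob mid",243,123,155),("knob outer end",243,108,150),("knob inner end",243,140,150),("tip",134,156,150),("bar far",325,156,157),("free top",198,179,164)]:
    p=cast("wrist",u,v,z,m);d=p[:2]-e[:2];print(k,np.round(p,1),"tool",np.round([d@tx,d@ty],1))
```

```text
[476.1693273   39.85777903 216.23121346]
knob mid [467.9 107.6 155. ] tool [67.5 -9.9]
knob outer end [468.1 119.6 150. ] tool [ 79.5 -10. ]
knob inner end [467.3  93.6 150. ] tool [ 53.6 -10.2]
tip [373.3  82.3 150. ] tool [  39.9 -103.9]
bar far [535.5  79.3 157. ] tool [40.9 58.3]
free top [429.7  63.6 164. ] tool [ 22.6 -47. ]
```

Request:
tcp_steps:
  motion:
    - {"xyz":[34, -5, 0]}
    - {"xyz":[34, -5, 0]}
    - {}
    - {"xyz":[0, 0, 30]}
    - {"xyz":[0, 0, 30]}
    - {"xyz":[0, 0, 28]}
    - {}

```text
time_s: 8.15
ee_pos: [464.9, 106.8, 124.6]
ee_rot: [-179.6, 0.1, 88.6]
force: [-0.5, 0.2, -0.1]
gripper_width: 52.1
gripper_force: 0.0
```

Request:
tcp_steps:
  motion:
    - {}
    - {}
    - {}
    - {}
    - {}
    - {}
  aperture: 15
  clamp_n: 10

```text
time_s: 8.75
ee_pos: [466.8, 108.5, 128.9]
ee_rot: [179.9, -0.0, 88.6]
force: [-2.2, 0.8, 5.7]
gripper_width: 21.9
gripper_force: 10.0
```

The knob is gripped (21.9 mm wide, as expected). Now I'll lift the bar about 0.3 rad.

Request:
tcp_steps:
  motion:
    - {"xyz":[0, 0.2, -5]}
    - {"xyz":[0, 0.5, -5]}
    - {"xyz":[0, 0.8, -5]}
    - {"xyz":[0, 1, -4]}
    - {}

```text
time_s: 9.25
ee_pos: [468.2, 108.5, 147.2]
ee_rot: [-179.9, -0.0, 88.6]
force: [-5.4, 0.8, -0.4]
gripper_width: 21.7
gripper_force: 10.0
```

Request:
tcp_steps:
  motion:
    - {}
    - {"xyz":[-5, -1.25, 0], "rot":[0, 0, -1.87]}
    - {"xyz":[-10.4, -2.54, 0], "rot":[0, 0, -3.75]}
    - {"xyz":[-10.4, -2.54, 0], "rot":[0, 0, -3.75]}
    - {"xyz":[-10.4, -2.54, 0], "rot":[0, 0, -3.75]}
    - {}
    - {}

```text
time_s: 9.95
ee_pos: [461.2, 71.2, 146.9]
ee_rot: [-179.9, -0.0, 101.7]
force: [-6.6, -0.8, 1.1]
gripper_width: 21.8
gripper_force: 10.0
```

Request:
tcp_steps:
  motion:
    - {"xyz":[-10.4, -3.5, 0], "rot":[0, 0, -3.75]}
    - {"xyz":[-10.4, -3, 0], "rot":[0, 0, -3.75]}
    - {"xyz":[-10.4, -2.54, 0], "rot":[0, 0, -3.75]}
    - {"xyz":[-10.4, -2.54, 0], "rot":[0, 0, -3.75]}
    - {"xyz":[-10.4, -2.54, 0], "rot":[0, 0, -3.75]}
    - {"xyz":[-10.4, -2.54, 0], "rot":[0, 0, -3.75]}
    - {}
    - {}

```text
time_s: 10.75
ee_pos: [469.3, 7.9, 146.9]
ee_rot: [-180.0, 0.0, 124.1]
force: [-2.3, -1.1, -0.7]
gripper_width: 21.6
gripper_force: 10.0
```

Request:
tcp_steps:
  motion:
    - {"xyz":[-10.4, -2.54, 0], "rot":[0, 0, -3.75]}
    - {"xyz":[-10.4, -2.54, 0], "rot":[0, 0, -3.75]}
    - {"xyz":[-10.4, -2.54, 0], "rot":[0, 0, -3.75]}
    - {"xyz":[-10.4, -2.54, 0], "rot":[0, 0, -3.75]}
    - {"xyz":[-10.4, -2.54, 0], "rot":[0, 0, -3.75]}
    - {"xyz":[-10.4, -2.54, 0], "rot":[0, 0, -3.75]}
    - {}
    - {}

```text
time_s: 11.55
ee_pos: [500.9, -47.7, 146.9]
ee_rot: [-179.9, 0.0, 146.7]
force: [-3.8, -4.7, 0.0]
gripper_width: 21.8
gripper_force: 10.0
```

Request:
tcp_steps:
  motion:
    - {"xyz":[-10.4, -3.5, 0], "rot":[0, 0, -3.75]}
    - {"xyz":[-10.4, -3, 0], "rot":[0, 0, -3.75]}
    - {"xyz":[-10.4, -2.54, 0], "rot":[0, 0, -3.75]}
    - {"xyz":[-10.4, -2.54, 0], "rot":[0, 0, -3.75]}
    - {"xyz":[-10.4, -2.54, 0], "rot":[0, 0, -3.75]}
    - {"xyz":[-10.4, -2.54, 0], "rot":[0, 0, -3.75]}
    - {}
    - {}

```text
time_s: 12.35
ee_pos: [551.2, -87.0, 147.0]
ee_rot: [180.0, 0.1, 169.1]
force: [-0.2, -1.8, -1.0]
gripper_width: 21.6
gripper_force: 10.0
```

Run:
```python
from h import *;import cv2
b=eyes.grab_frame("side")[125:275,185:385]
cv2.imwrite("pics/s3.png",cv2.resize(b,None,fx=4,fy=4,interpolation=cv2.INTER_CUBIC))
```

```text
(no output)
```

View pics/s3.png

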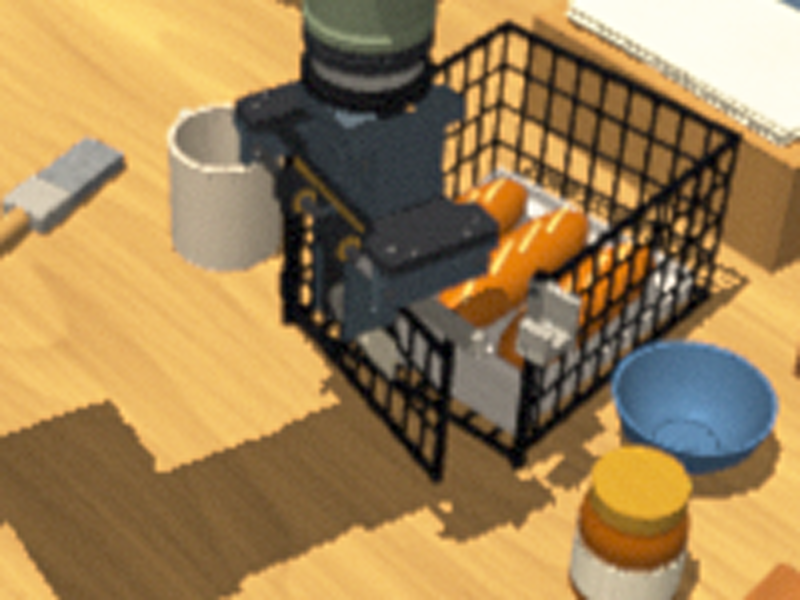

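The gate now stands about 17° from shut. The bar's tip is not below or beyond the gate edge near (445,345), so it is raised and hidden behind the gripper. The tray and loaves are in place. I'll continue slowly.

Request:
tcp_steps:
  motion:
    - {"xyz":[-10.4, -2.54, 0], "rot":[0, 0, -3.75]}
    - {"xyz":[-10.4, -2.54, 0], "rot":[0, 0, -3.75]}
    - {"xyz":[-10.4, -2.54, 0], "rot":[0, 0, -3.75]}
    - {"xyz":[-2.8, -0.7, 0], "rot":[0, 0, -1]}
    - {}
    - {}

```text
time_s: 13.0
ee_pos: [583.6, -99.3, 147.1]
ee_rot: [-180.0, 0.0, -178.6]
force: [-0.3, -2.4, -0.6]
gripper_width: 21.6
gripper_force: 10.0
```

Request:
tcp_steps:
  motion:
    - {"xyz":[-2.8, -0.7, 0], "rot":[0, 0, -1]}
    - {"xyz":[-2.8, -0.7, 0], "rot":[0, 0, -1]}
    - {"xyz":[-2.8, -0.7, 0], "rot":[0, 0, -1]}
    - {}
    - {}

```text
time_s: 13.5
ee_pos: [592.4, -101.4, 147.0]
ee_rot: [-180.0, 0.0, -175.5]
force: [-0.2, -4.6, -0.5]
gripper_width: 22.0
gripper_force: 10.0
```

Request:
tcp_steps:
  motion:
    - {"xyz":[-2.8, -1.5, 0], "rot":[0, 0, -1]}
    - {"xyz":[-1.4, -0.7, 0], "rot":[0, 0, -0.5]}
    - {}
    - {}

```text
time_s: 13.9
ee_pos: [596.8, -102.3, 146.9]
ee_rot: [179.9, 0.0, -174.0]
force: [1.7, 1.0, -0.9]
gripper_width: 21.7
gripper_force: 10.0
```

Request:
tcp_steps:
  motion:
    - {"xyz":[-2.8, -0.7, 0], "rot":[0, 0, -0.5]}
    - {}
    - {}

```text
time_s: 14.2
ee_pos: [599.1, -102.8, 146.7]
ee_rot: [179.9, -0.0, -173.5]
force: [-0.8, 2.6, -1.0]
gripper_width: 21.7
gripper_force: 10.0
```

Request:
tcp_steps:
  motion:
    - {"xyz":[-3, -0.3, 0]}
    - {}
    - {}

```text
time_s: 14.5
ee_pos: [599.3, -102.9, 146.0]
ee_rot: [179.9, -0.4, -173.5]
force: [-7.0, 1.9, 0.5]
gripper_width: 21.8
gripper_force: 10.0
```

Shut on the stop: motion ended at the expected place, against 7 N. The latch is still about 0.29 rad up. I'll hold briefly, then lower the bar into the catch and let go.

Request:
tcp_steps:
  motion:
    - {"xyz":[-1, 0, 0]}
    - {}
    - {"xyz":[1, -0.8, 3.5]}
    - {"xyz":[0, -0.7, 3.5]}
    - {"xyz":[0, -0.5, 3.5]}
    - {"xyz":[0, -0.3, 3.5]}
    - {}
    - {}

```text
time_s: 15.3
ee_pos: [601.3, -103.9, 134.0]
ee_rot: [179.8, -0.1, -173.5]
force: [-4.9, 6.5, 7.5]
gripper_width: 21.9
gripper_force: 10.0
```

Run:
```python
from h import *;import cv2
b=eyes.grab_frame("side")[170:245,265:345]
a=eyes.grab_frame("wrist")
cv2.imwrite("pics/s4.png",np.hstack([cv2.resize(b,(410,384),interpolation=cv2.INTER_CUBIC),a[:,:390]]))
print(env.state()["force"],env.state()["ee_pos"])
```

```text
[-6.05310532  5.19415603  7.28875684] [ 601.30608076 -103.88281347  134.04902249]
```

View pics/s4.png

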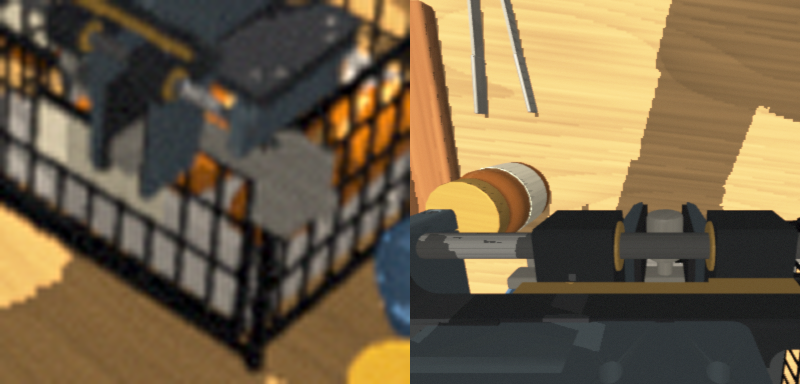

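The gate is shut with the knob between the pads. The height fits the bar resting in the slot, so I'll let go and rise.

Request:
tcp_steps:
  motion:
    - {}
    - {}
    - {}
    - {}
    - {}
  aperture: 50

```text
time_s: 15.9
ee_pos: [602.9, -105.9, 132.8]
ee_rot: [-180.0, 0.0, -173.5]
force: [-0.4, 0.3, 0.0]
gripper_width: 49.8
gripper_force: 0.0
```

Request:
tcp_steps:
  motion:
    - {"xyz":[0, 0, -10]}
    - {"xyz":[0, 0, -30]}
    - {"xyz":[0, 0, -40]}
    - {"xyz":[0, 0, -40]}
    - {"xyz":[40, 0, -20]}
    - {"xyz":[45, 0, 0]}
    - {"xyz":[45, 0, 0]}
    - {"xyz":[45, 0, 0]}

```text
time_s: 16.7
ee_pos: [427.3, -125.5, 273.8]
ee_rot: [-180.0, 0.1, -173.5]
force: [-0.0, -1.9, 2.0]
gripper_width: 49.7
gripper_force: 0.0
```

Request:
tcp_steps:
  motion:
    - {"xyz":[45, 0, 0]}
    - {"xyz":[45, 0, 0]}
    - {}
    - {}

```text
time_s: 17.1
ee_pos: [339.4, -135.9, 274.1]
ee_rot: [-179.9, 0.2, -173.6]
force: [1.0, 0.3, -0.1]
gripper_width: 49.7
gripper_force: 0.0
```

Run:
```python
from h import *;import cv2
b=eyes.grab_frame("side")[140:250,220:350];t=eyes.grab_frame("top")[130:220,220:350]
c=np.vstack([cv2.resize(b,(530,330),interpolation=cv2.INTER_CUBIC) if 0 else cv2.resize(b,None,fx=3.2,fy=3.2,interpolation=cv2.INTER_CUBIC),cv2.resize(t,None,fx=3.2,fy=2.7,interpolation=cv2.INTER_CUBIC)])
cv2.imwrite("pics/s5.png",c[:600])
```

```text
(no output)
```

View pics/s5.png

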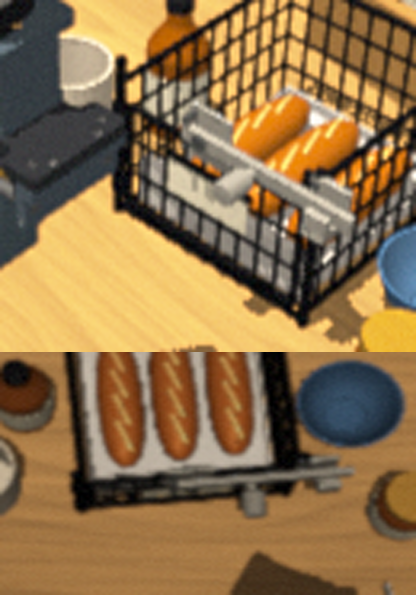

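The gate is shut with the bar across it and into the catch near side-crop (325,200). The top view shows the tip past the catch at (350,472). I'll enlarge once more to check that the bar is level.

Run:
```python
from h import *;import cv2
b=eyes.grab_frame("side")[165:225,270:335]
cv2.imwrite("pics/s6.png",cv2.resize(b,None,fx=10,fy=10,interpolation=cv2.INTER_CUBIC)[:600])
```

```text
(no output)
```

View pics/s6.png

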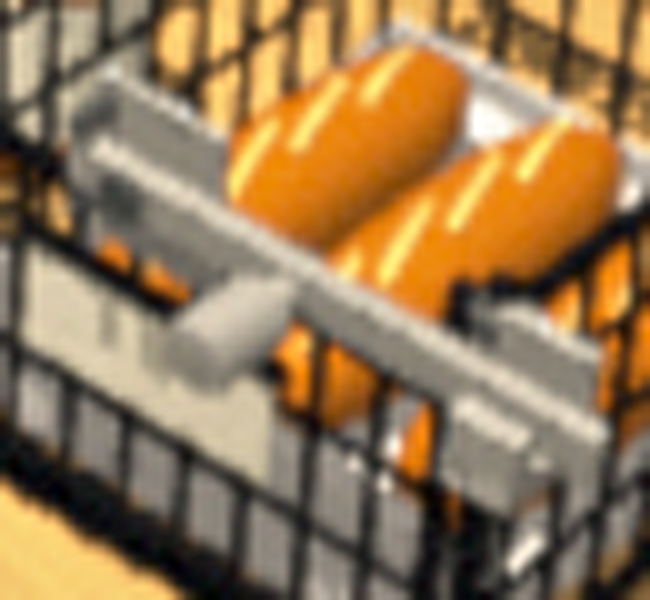

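The bar passes behind the striker block (450-545, 400-490). Its bright top edge runs from (95,148) to (600,437). I'll work out its slope, and hand in if it is level.

Run:
```python
from h import *
c=np.deg2rad(6.5);n=np.array([np.cos(c),np.sin(c),0]);yv=np.array([-np.sin(c),np.cos(c),0])
h=np.array([626,60,0.]);q=[]
for u,v in[(95,148),(600,437)]:
    o,d=ray("side",270+u/10-.45,165+v/10-.45);p=o+d*(((h-16*n-o)@n)/(d@n));q.append(((p-h)@yv,p[2]));print(np.round(p,1),q[-1])
print("angle",np.arctan2(q[1][1]-q[0][1],q[0][0]-q[1][0]))
```

```text
[620.4 -32.2 156. ] (np.float64(-90.97267187112082), np.float64(156.02074928305944))
[ 638.7 -192.9  156.7] (np.float64(-252.75803840876563), np.float64(156.6998131699753))
angle 0.0041972887517670344
```

The bar is level (0.004 rad), its top is at about 157 mm, and its tip is 253 mm from the hinge, all as expected for a latched bar.

```bash
python3 -c "
from workcell import env, eyes, workorder
print(workorder.job_done())"
```

```text
the job is handed in; nothing more can be done
None
```

I pushed the tray home with its three loaves on it and shut the gate; the latch bar lies level in the catch behind the striker, and the job is handed in (the hand-in returned no verdict).

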